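Seat a spacer in the press jig's corner pocket

TASK

Using only the fingertips, push the brass spacer square against the steel rail of the blue jig while it is still well short of the red pocket, then slide it along the rail, keeping it against the rail, into the corner pocket until it is fully home against the red end stop. Never lift or tip it; leave the black spacer and everything else on the bench alone, and finish clear of everything.

Things in the scene. Friction and masses are not known exactly. Their poses are not given: they have to be found in the camera images.
- jig: Fixed blue loading jig, turned up to 17 deg either way. Origin: on the bench surface under the jig, z up; blue plate 12 mm thick, x = -90 to +70, y = -130 to +130 mm. A steel rail (14 mm high above the plate, 14 mm thick) runs along y on its far side, its face at x = +50 mm; the corner pocket is at the -y end (right, seen from the robot).
- lip (a point): On the plate, at the end of the red lip that is the pocket's side opposite the rail; axes as the jig's; x = +11, y = -86, z = +12 mm in the jig's frame. Lip: 14 mm high, 12 mm thick, inner face at x = +17 mm in the jig's frame, running from the red end stop (14 mm high, face at y = -110 mm) to a round end at y = -80 mm. So the pocket is 33 mm wide, open to +y and above.
- seat (a point): Point on the plate where the brass spacer's underside centre is when fully home in the pocket: x = +35, y = -88, z = +12 mm in the jig's frame; axes as the jig's (x towards the rail, -y along the rail to the end stop).
- spacer: Loose brass block, dark round mark on top, 30 (own x) by 44 (own y) by 22 mm high, 0.14 to 0.28 kg. Origin: centre of its underside. Starts on the jig's plate, off the rail, 123 to 173 mm short of the seat along the rail, turned up to 23 deg to the jig. Fully home, its long side lies along the rail, its end on the stop; it sticks out 14 mm beyond the lip's end and 8 mm above the rail.
- black_spacer: Bystander: black spacer block of the same size, origin centre of underside, on the jig's plate near the robot-side right corner. To be left alone.
- tube_a: Bystander: black cartridge tube with a brass band, standing, diameter 28 mm, 125 mm tall, origin centre of its foot. To be left alone.
- tube_b: Bystander: like tube_a. To be left alone.
- bolt: Bystander: steel bolt standing on its head, diameter 24 mm, 45 mm tall, origin centre of its foot. To be left alone.
- flange: Bystander: flat steel ring, diameter 52 mm, 8 mm thick, origin centre of its underside. To be left alone.
- oil: Bystander: amber oil bottle, diameter 52 mm, 130 mm tall, origin centre of its foot. To be left alone.
- driver: Bystander: screwdriver lying on the bench. To be left alone.
There are look-alikes about, which are no part of the job. Of the things that look like the spacer, the larger one is meant.

How it is judged:
By the outcome, as a careful person would: the job done as asked, in the order asked, and still so for the second after the job is handed in, with the robot touching nothing.
It also fails if it takes over 58 s, if anything falls off the work surface, if the arm or the gripper's body presses on something with over 40 N, if the wrist force passes 120 N, or if a joint passes its speed limit or range.

ROBOT

A 6-joint arm with a two-finger parallel gripper is mounted at the origin on the work surface. World frame = base frame: x ahead of the robot, y to its left, z up, the work surface at z = 0. Lengths are in m, angles in rad, forces in N, time in s.
With the tool pointing down it reaches from about 0.275 to 0.725 m from the base axis. Payload 15.9 kg.
Tool frame: the origin (TCP) lies at the very end of the fingers, on their centre line; the grasp point (between the pads) lies 19 mm behind it (manip.grip_depth is the distance from the TCP to the grasp point, in m); x points along the fingers, y is the direction in which the jaws open and shut, and the axes are right-handed (so a half turn about x gives the same grasp; the last joint's range is limited). The gripper opens to 85 mm and grips with 20 to 120 N. Pads are 22 mm wide; open, the fingers measure 114 mm over their backs; the gripper's body (76 mm by 85 mm) begins 54 mm behind the grasp point. The pads swing forward as they close: fully open they stand 13 mm farther back than shut.
Start: joints at [-1.326, 0.213, -0.034, 1.323, 0, 1.571], TCP at [0.121, -0.485, 0.231] pointing down, gripper open.
Joint ranges: [-2.98, 2.98], [-0.74, 1.72], [-1.14, 1.35], [-2.1, 2.04], [-1.57, 1.44], [-3.14, 3.14]. Speed limits (rad/s): [1.89, 1.89, 2.39, 2.57, 3.14, 3.14].

INTERFACE

Orientations are given as a unit quaternion [x, y, z, w].
In Python, from rig import manip gives the robot as it stands.
- The arm moves only by the shell command python3 -m inch 'ROWS'. ROWS is JSON, a list of rows, each a list of 5 numbers: the shift along the tool's x, y, z in mm, then the turn about the tool's x in rad, then the closure, from 0 (fully open) to 1 (shut). A call has 1 to 8 rows; each row shifts and turns the commanded pose from where the row before left it, along the tool's axes as they then stand; what a row does not reach is not made up. A row lasts 1/8 s, in which the tool goes at most 62.5 mm and 10.7 degrees, less where a joint would pass 70% of its speed; a pose out of reach is approached as far as the arm can. A call is refused whole if a number of a shift passes 62.5 or a number of a turn 0.188, either way. A call with a gripper value outside its range is refused whole. The fingers move at their own pace and stop on an object; the grip force is fixed at half the most. Time passes only in rows, so rows that do not move let the fingers close. It gives the time, the measured TCP pose, the force and the opening at its end, in the units of the state.
- manip.get_obs(): the state, without advancing time (a new reading comes with each control period).
- manip.get_image(name): name is "scene" or "top" or "wrist"; returns a dict with "img" (420x560x3 uint8, red, green, blue), "depth" (420x560 float32, m along the optical axis (not along the pixel's ray), 0 where there is no reading), "vertical_fov" (degrees; the focal length in pixels is half the picture's height over the tangent of half this angle, whatever the lens; pixels are square), "cx", "cy" (the principal point, pixels), "T" (4x4, takes a point from camera to world coordinates); the wrist camera has in their place "hand_eye" (4x4, takes a point from camera to tool coordinates, whose origin is the TCP and whose axes are the tool frame's). Camera axes: x right, y down, z forward; pixel columns grow to the right and rows downward; lengths in m; the calibration is good to about 2 mm. A picture is of the moment at which its call begins: read the wrist's pose just before it.
- manip.sign_off(): hands the job in, once; it reports no verdict.
Trained networks look in the newest picture that a camera, given by its name, has taken for a name from the list of things; names that differ only in an ending like _2 or _b are one class to them, and where a whole thing is asked for, a point or a joint stands for the part that bears it (a point fixed in the world has none). Each returns a list of dicts, best first, with "confidence" (0 to 1); they miss things now and then, are a little off and sometimes report something else, mostly with a low value. They report only what shows in the picture. A call takes as long as a camera call. They do not tell look-alikes from the thing itself.
- manip.find_in(camera, label): "at" ([row, column] in pixels, amid what is visible of it).
The state is a dict: "clock": time; "joint_positions": joint angles; "joint_velocities": joint speeds; "tau": joint torques, N m; "tcp_pos": TCP position; "orientation": TCP orientation; "ft_force": force on the tool from outside, world axes, zero at the start; "torque": the same for the moment, N m; "grip_width": finger opening in m.
Only numpy, scipy, OpenCV 4.12 (cv2) and the standard library are available. Lean on these libraries where they do the work, as an engineer would, in place of code of your own. Each camera call takes 0.05 s, during which the arm holds its last target.

## Working session

There is one attempt and no reset: what is moved stays moved. The work goes in short steps, Python scripts to look and compute and a shell command to move; the robot and the scene stay as the last step left them, time stands still between calls to the robot, and variables do not carry over. Pictures are saved under pics/ and viewed, and the job is handed in when it is done.

```bash
ls; mkdir -p pics; cat > h.py <<'E'
import numpy as np, cv2, math
from rig import manip
def shot(n,fn):
    o=manip.get_obs(); im=manip.get_image(n)
    cv2.imwrite('pics/'+fn,im['img'][:,:,::-1])
    np.savez('pics/'+fn+'.npz',**{k:v for k,v in im.items()},pos=o['tcp_pos'],q=o['orientation'])
    return im,o
def cloud(im,T=None):
    d=im['depth'];H,W=d.shape;f=H/2/math.tan(math.radians(float(im['vertical_fov']))/2)
    v,u=np.mgrid[0:H,0:W]
    P=np.stack([(u-im['cx'])/f*d,(v-im['cy'])/f*d,d],-1)
    T=np.array(im['T']) if T is None else T
    return P@T[:3,:3].T+T[:3,3]
E
python3 - <<'E'
from h import *
for n in ['scene','top','wrist']:
    im,o=shot(n,n+'0.png')
    print(n,{k:im[k] for k in im if k not in('img','depth')})
    for l in ['jig','lip','seat','spacer','black_spacer','tube_a','bolt','flange','oil','driver']:
        r=manip.find_in(n,l); print(l,[(np.round(x['at']).tolist(),round(x['confidence'],2)) for x in r])
print(o)
E
```

```text
pics
scene {'vertical_fov': 49.526658873274954, 'cx': 270.0773179403433, 'cy': 205.7940067342022, 'T': array([[-6.80218657e-01,  5.84651074e-01, -4.42137649e-01,
         1.07573501e+00],
       [ 7.33008969e-01,  5.42005412e-01, -4.11008497e-01,
         4.65179341e-01],
       [-6.55560398e-04, -6.03666510e-01, -7.97236674e-01,
         9.40965213e-01],
       [ 0.00000000e+00,  0.00000000e+00,  0.00000000e+00,
         1.00000000e+00]])}
jig [([229.0, 289.0], 0.63)]
lip [([228.0, 294.0], 0.69)]
seat [([227.0, 294.0], 0.8)]
spacer [([243.0, 318.0], 0.63), ([280.0, 463.0], 0.53), ([277.0, 364.0], 0.46)]
black_spacer [([191.0, 281.0], 0.81)]
tube_a [([120.0, 146.0], 0.62), ([100.0, 187.0], 0.58)]
bolt []
flange [([299.0, 410.0], 0.65)]
oil [([345.0, 389.0], 0.64)]
driver [([149.0, 195.0], 0.65)]
top {'vertical_fov': 45.585803711998764, 'cx': 282.790373611249, 'cy': 200.55985102796564, 'T': array([[-0.01668928, -0.9836014 ,  0.17958214,  0.34423489],
       [-0.99973637,  0.0135833 , -0.01851148,  0.02237183],
       [ 0.0157686 , -0.17984374, -0.9835688 ,  1.28012302],
       [ 0.   
[... 878 characters left out ...]
ange []
oil []
driver []
{'clock': 1.1, 'joint_positions': array([-1.32602274e+00,  2.12911927e-01, -3.43729312e-02,  1.32350070e+00,
        7.44425039e-06,  1.57080682e+00]), 'joint_velocities': array([ 0.0011593 , -0.00020601,  0.00013695,  0.00037419, -0.00013706,
       -0.00110375]), 'tau': array([-2.64735296e-03, -6.85957861e+01,  4.87332559e+01,  1.49549513e-03,
       -1.29158457e-04, -1.31435650e-05]), 'tcp_pos': array([ 0.12117016, -0.48509374,  0.23131063]), 'orientation': array([ 0.70182121,  0.08631751, -0.70181506,  0.08632442]), 'ft_force': array([0.88588478, 0.3656728 , 0.50366972]), 'torque': array([ 0.03510367,  0.00745607, -0.00908842]), 'grip_width': 0.08514532289895145}
```

View pics/scene0.png

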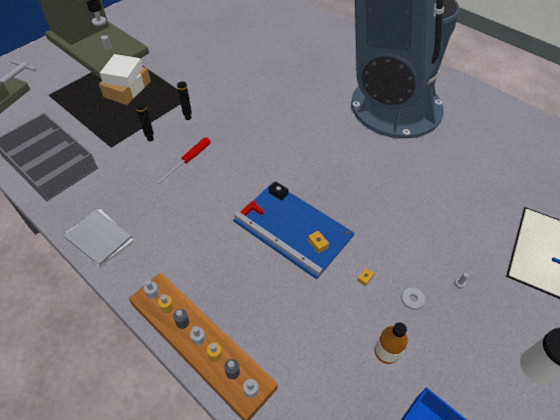

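```bash
python3 - <<'E'
import cv2
i=cv2.imread('pics/top0.png')[130:300,90:360]
cv2.imwrite('pics/top0c.png',cv2.resize(i,None,fx=2.9,fy=2.9,interpolation=cv2.INTER_CUBIC))
E
```

```text
(no output)
```

View pics/top0c.png

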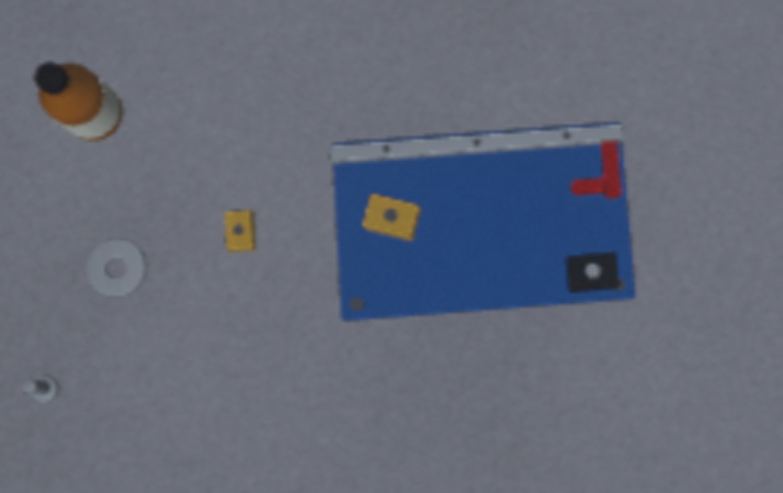

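View pics/top0.png

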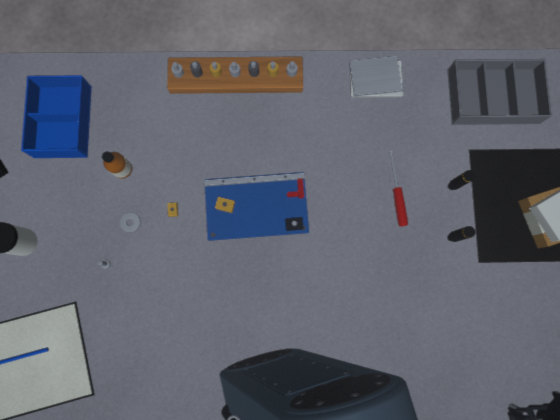

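```bash
cat >> h.py <<'E'
def rectfit(P,m,zplane_lo=None):
    p=P[m][:,:2].astype(np.float32)*1000
    return cv2.minAreaRect(p)
def biggest(m):
    n,l,s,c=cv2.connectedComponentsWithStats(m.astype(np.uint8))
    return l==1+np.argmax(s[1:,4])
E
python3 - <<'E'
from h import *
for n in ['top','scene']:
    d=np.load(f'pics/{n}0.png.npz'); im={k:d[k] for k in d.files}
    P=cloud(im); hsv=cv2.cvtColor(im['img'],cv2.COLOR_RGB2HSV)
    h,s,v=[hsv[...,i].astype(int) for i in range(3)]
    roi=(P[...,0]>.3)&(P[...,0]<.65)&(abs(P[...,1])<.3)&(P[...,2]<.08)
    blue=biggest(roi&(h>100)&(h<125)&(s>130))
    hull=np.zeros(h.shape,np.uint8); c,_=cv2.findContours(blue.astype(np.uint8),0,2); cv2.drawContours(hull,[cv2.convexHull(c[0])],-1,1,-1)
    print(n,'blue',rectfit(P,blue),'z',np.percentile(P[blue][:,2],[5,50,95]))
    br=biggest(roi&(h>15)&(h<32)&(s>120)&(v>90)&(hull>0)); 
    r=rectfit(P,br&(P[...,2]>.028)); print('brass',br.sum(),r,'z',np.percentile(P[br][:,2],[5,50,95]),P[br].mean(0))
    red=roi&((h<8)|(h>172))&(s>150)&(cv2.dilate(hull,np.ones((9,9)))>0)
    print('red',red.sum(),P[red].mean(0),'z',np.percentile(P[red][:,2],[5,50,95]),rectfit(P,red))
    st=roi&(s<60)&(v>110)&(cv2.dilate(hull,np.ones((15,15)))>0)&(P[...,2]>.018); st=biggest(st)
    print('steel',st.sum(),P[st].mean(0),rectfit(P,st),np.percentile(P[st][:,2],[5,50,95]))
    dk=roi&(v<60)&(hull>0);dk=biggest(dk);print('black',dk.sum(),rectfit(P,dk&(P[...,2]>.028)),np.percentile(P[dk][:,2],[5,50,95]))
E
```

```text
top blue ((554.7719116210938, 67.15088653564453), (140.55764770507812, 256.8216857910156), 3.51253342628479) z [0.00767708 0.01195989 0.01630778]
brass 169 ((564.4039916992188, 146.30670166015625), (41.26212692260742, 29.10378646850586), 75.10847473144531) z [0.02984702 0.03396436 0.03772052] [0.56413157 0.14605055 0.03393793]
red 133 [ 0.59955486 -0.03938864  0.02560444] z [0.02102916 0.0258415  0.02972698] ((605.9166870117188, -34.51211166381836), (38.58722686767578, 47.78352355957031), 88.7120361328125)
steel 532 [0.63028814 0.07407541 0.02572798] ((630.9862060546875, 72.94310760498047), (14.811817169189453, 260.4964294433594), 3.400721549987793) [0.02074719 0.0258024  0.03048748]
black 156 ((513.0050659179688, -28.226301193237305), (28.113441467285156, 40.50210189819336), 1.5823684930801392) [0.02929081 0.03360057 0.03849101]
scene blue ((556.360107421875, 68.99504852294922), (140.22760009765625, 260.2038879394531), 3.478039264678955) z [0.00834272 0.01131222 0.01421998]
brass 242 ((567.906494140625, 148.9784393310547), (44.0388298034668, 29.701133728027344), 73.90572357177734) z [0.01651161 0.0320565  0.03586594] [0.57135633 0.15056311 0.02976031]
red 156 [ 0.60111079 -0.03515105  0.02338081] z [0.01464351 0.02456942 0.0277184 ] ((570.5048828125, -28.788843154907227), (42.26399612426758, 121.48102569580078), 85.84807586669922)
steel 519 [0.63297066 0.08489642 0.0250411 ] ((633.0613403320312, 78.17658996582031), (14.883028030395508, 249.9481658935547), 3.442321300506592) [0.02171523 0.02518809 0.02775066]
black 167 ((520.3253784179688, -25.48200798034668), (23.70694351196289, 45.52693176269531), 7.33090353012085) [0.01486037 0.03083778 0.03526769]
```

```bash
cat >> h.py <<'E'
from scipy.spatial.transform import Rotation as R
def tool():
    o=manip.get_obs(); return o,np.array(o['tcp_pos'])*1000,R.from_quat(o['orientation']).as_matrix()
JO=np.array([575.3,69.3]); JY=math.radians(3.5)
def j2w(x,y):
    c,s=math.cos(JY),math.sin(JY); return np.array([JO[0]+c*x-s*y,JO[1]+s*x+c*y])
def w2j(p):
    c,s=math.cos(JY),math.sin(JY); d=np.array(p)[:2]-JO; return np.array([c*d[0]+s*d[1],-s*d[0]+c*d[1]])
def plan(xj,yj,z):
    "report tool-axis shift needed & yaw"
    o,p,M=tool(); t=np.array([*j2w(xj,yj),z]); 
    ty=math.degrees(math.atan2(M[1,1],M[0,1]))
    print('clock',o['clock'],'tcp',p.round(1),'tcp jig',w2j(p).round(1),'tool y heading deg',round(ty,2),'z heading',round(math.degrees(math.atan2(M[1,2],M[0,2])),2),'grip',o['grip_width'],'F',np.round(o['ft_force'],1))
    print('shift tool xyz mm',(M.T@(t-p)).round(1))
E
python3 - <<'E'
from h import *
plan(-40,70,150)
print(w2j([565,147.5]),tool()[2].round(3))
E
```

```text
clock 1.65 tcp [ 121.2 -485.1  231.3] tcp jig [-487.1 -525.6] tool y heading deg -75.97 z heading -165.97 grip 0.0855529500339625 F [-0.6  0.6  0.1]
shift tool xyz mm [  81.3 -503.9 -548.4]
[-5.50679263 78.68294119] [[-0.     0.242 -0.97 ]
 [ 0.    -0.97  -0.242]
 [-1.    -0.     0.   ]]
```

```bash
python3 -m inch '[[0,0,0,0.183,0.85],[0,-40,-30,0,0.85],[0,-46,-35,0,0.85],[0,-46,-35,0,0.85],[0,-46,-35,0,0.85],[0,-46,-35,0,0.85],[0,-46,-35,0,0.85]]'; python3 -c "
from h import *
plan(-40,60,150)"
```

```text
clock: 2.52
tcp_pos: [0.3098, -0.2013, 0.2315]
orientation: [0.707, 0.022, -0.707, 0.022]
ft_force: [1.2, -0.4, -0.5]
grip_width: 0.0128
clock 2.525 tcp [ 309.8 -201.3  231.5] tcp jig [-281.5 -253.9] tool y heading deg -86.48 z heading -176.48 grip 0.012765890466178806 F [ 1.2 -0.4 -0.5]
shift tool xyz mm [  81.5 -313.9 -241.6]
```

```bash
python3 -m inch '[[10,-46,-35,0,0.85],[10,-46,-35,0,0.85],[10,-46,-35,0,0.85],[10,-46,-35,0,0.85],[10,-46,-35,0,0.85],[10,-46,-35,0,0.85],[21,-38,-31,0,0.85],[0,0,0,0,0.85]]'; python3 - <<'E'
from h import *
plan(-40,60,150)
im,o=shot('wrist','w1.png')
for l in ['spacer','lip','seat']:
    r=manip.find_in('wrist',l); print(l,[(np.round(x['at']).tolist(),round(x['confidence'],2)) for x in r])
E
```

```text
clock: 3.52
tcp_pos: [0.5337, 0.0822, 0.1494]
orientation: [-0.703, -0.06, 0.707, -0.033]
ft_force: [-1.3, -0.3, 0.0]
grip_width: 0.0127
clock 3.525 tcp [533.7  82.2 149.4] tcp jig [-40.7  15.5] tool y heading deg -82.5 z heading -172.49 grip 0.012699923393136393 F [-1.3 -0.3  0. ]
shift tool xyz mm [  1.2 -44.4  -3.8]
spacer [([153.0, 211.0], 0.7), ([134.0, 54.0], 0.57)]
lip [([144.0, 319.0], 0.89), ([245.0, 420.0], 0.52)]
seat [([141.0, 316.0], 0.78)]
```

View pics/w1.png

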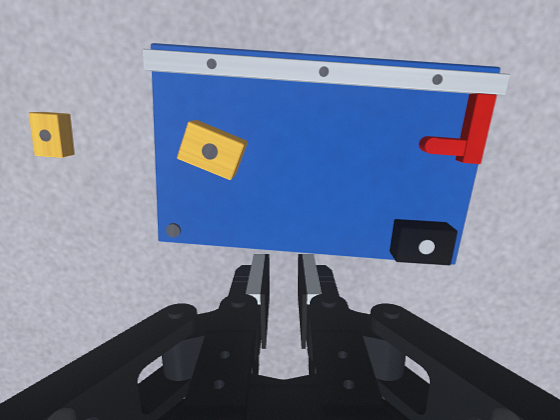

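```bash
cat >> h.py <<'E'
def wristfit(fn):
    d=np.load(f'pics/{fn}.npz'); im={k:d[k] for k in d.files}
    T=np.eye(4);T[:3,:3]=R.from_quat(d['q']).as_matrix();T[:3,3]=d['pos'];T=T@d['hand_eye']
    P=cloud(im,T); hsv=cv2.cvtColor(im['img'],cv2.COLOR_RGB2HSV)
    h,s,v=[hsv[...,i].astype(int) for i in range(3)]
    roi=(P[...,2]<.06)&(im['depth']>0)
    def rep(n,m):
        m=biggest(m)
        r=rectfit(P,m); print(n,m.sum(),np.round(r[0],1),np.round(r[1],1),round(r[2],2),'z',np.percentile(P[m][:,2]*1000,[5,50,95]).round(1),'jig',w2j(r[0]).round(1)); return m,r
    plate=roi&(h>100)&(h<125)&(s>130)&(abs(P[...,2]-.012)<.005)
    mb,rb=rep('blue',plate)
    top=roi&(h>15)&(h<32)&(s>120)&(P[...,2]>.029)
    # brass on plate: restrict near
    j=(P[...,:2]*1000-JO); c_,s_=math.cos(JY),math.sin(JY); jx=c_*j[...,0]+s_*j[...,1]; jy=-s_*j[...,0]+c_*j[...,1]
    on=(abs(jy)<125)&(jx>-90)&(jx<60)
    rep('brass',top&on)
    rep('steel',roi&(s<70)&(v>120)&(P[...,2]>.021)&(jx>40)&(jx<75))
    red=roi&((h<8)|(h>172))&(s>150)&(P[...,2]>.021); rep('red',red)
    rep('black',roi&(v<70)&(P[...,2]>.027)&on&(jy<-50))
    return im,P
E
python3 - <<'E'
from h import *
wristfit('w1.png'); o,p,M=tool(); print(M.round(3),o['joint_positions'].round(3),p)
E
```

```text
blue 46474 [554.6  65.8] [139.6 259.5] 3.67 z [10.9 12.1 13.2] jig [-20.9  -2.2]
brass 2187 [565.4 145.1] [43.6 30.3] 75.31 z [32.6 33.9 35.1] jig [-5.3 76.2]
steel 7466 [631.2  70.3] [ 14.2 260. ] 3.76 z [24.7 26.  27.3] jig [55.9 -2.4]
red 2146 [606.1 -33.4] [49.6 44.2] 3.27 z [23.7 26.1 27.3] jig [  24.4 -104.4]
black 1982 [514.6 -29.4] [30.4 44.1] 4.65 z [29.8 34.  35.2] jig [-66.6 -94.8]
[[-0.005  0.128 -0.992]
 [ 0.038 -0.991 -0.128]
 [-0.999 -0.039 -0.   ]] [ 0.128  0.319 -0.096  1.156  0.039  3.141] [532.9945619   80.68091555 151.99551623]
```

```bash
sed -i 's/^JO=.*/JO=np.array([574.5,67.2]); JY=math.radians(3.65)/' h.py
python3 -m inch '[[0,0,0,-0.187,0.85],[0,0,0,-0.187,0.85],[0,0,0,-0.187,0.85],[0,0,0,-0.187,0.85],[0,0,0,-0.187,0.85],[0,0,0,-0.187,0.85],[0,0,0,-0.187,0.85],[0,0,0,-0.187,0.85]]'; python3 -m inch '[[0,0,0,-0.187,0.85],[0,0,0,-0.187,0.85],[0,0,0,-0.187,0.85],[0,0,0,-0.187,0.85],[0,0,0,-0.187,0.85],[0,0,0,-0.187,0.85],[0,0,0,-0.187,0.85],[0,0,0,-0.187,0.85]]';python3 - <<'E'
from h import *
plan(-40,76,100);o,p,M=tool(); print(M.round(3),o['joint_positions'].round(3),p)
E
```

```text
clock: 4.72
tcp_pos: [0.5331, 0.0806, 0.1523]
orientation: [0.494, 0.525, -0.476, 0.504]
ft_force: [0.2, 0.4, -0.4]
grip_width: 0.0124
clock: 5.72
tcp_pos: [0.5331, 0.0805, 0.1523]
orientation: [0.019, 0.709, 0.008, 0.705]
ft_force: [-0.5, -1.2, 0.4]
grip_width: 0.0132
clock 5.725 tcp [533.1  80.5 152.3] tcp jig [-40.5  16. ] tool y heading deg 89.13 z heading -0.86 grip 0.013200280503910299 F [-0.5 -1.2  0.4]
shift tool xyz mm [54.6 57.8 -4. ]
[[-0.004  0.015  1.   ]
 [ 0.038  0.999 -0.015]
 [-0.999  0.038 -0.005]] [ 0.127  0.319 -0.096  1.155  0.039  0.142] [533.08660164  80.54989854 152.32252874]
```

```bash
python3 -m inch '[[0,0,0,-0.187,0.85],[0,0,0,-0.187,0.85],[0,0,0,-0.187,0.85],[0,0,0,-0.187,0.85],[0,0,0,-0.187,0.85],[0,0,0,-0.187,0.85],[0,0,0,-0.187,0.85],[0,0,0,-0.187,0.85]]'; python3 -m inch '[[0,0,0,-0.187,0.85],[0,0,0,-0.187,0.85],[0,0,0,-0.187,0.85],[0,0,0,-0.187,0.85],[0,0,0,-0.187,0.85],[0,0,0,-0.187,0.85],[0,0,0,-0.187,0.85],[0,0,0,-0.187,0.85]]';python3 -m inch '[[0,0,0,-0.187,0.85],[0,30,0,0,0.85],[0,30,0,0,0.85]]'
python3 - <<'E'
from h import *
plan(-40,76,100);o,p,M=tool(); print(M.round(3),o['joint_positions'].round(3),p)
E
```

```text
clock: 6.72
tcp_pos: [0.5331, 0.0806, 0.1523]
orientation: [-0.466, 0.514, 0.488, 0.53]
ft_force: [0.2, -0.8, -0.1]
grip_width: 0.0133
clock: 7.72
tcp_pos: [0.5331, 0.0805, 0.1523]
orientation: [-0.702, 0.045, 0.707, 0.072]
ft_force: [-0.1, 0.6, -0.1]
grip_width: 0.0127
clock: 8.1
tcp_pos: [0.534, 0.0204, 0.15]
orientation: [-0.706, -0.019, 0.708, 0.008]
ft_force: [-0.9, -0.0, 0.2]
grip_width: 0.0128
clock 8.1 tcp [534.   20.4 150. ] tcp jig [-43.4 -44.1] tool y heading deg -89.1 z heading -179.09 grip 0.012777042781643173 F [-0.9 -0.   0.2]
shift tool xyz mm [  54.5 -118.1    2.2]
[[-0.004  0.016 -1.   ]
 [ 0.038 -0.999 -0.016]
 [-0.999 -0.038  0.004]] [ 0.016  0.314 -0.108  1.152  0.038 -3.142] [534.03534225  20.42612428 149.99111481]
```

Joint 6 is now at its lower stop; a little more in this direction should tilt the other way.

```bash
python3 -m inch '[[0,20,0,0,0.85]]'
python3 - <<'E'
from h import *
o,p,M=tool(); print(M.round(3),o['joint_positions'].round(3),p)
E
python3 -m inch '[[0,20,0,0,0.85]]'
python3 - <<'E'
from h import *
o,p,M=tool(); print(M.round(3),o['joint_positions'].round(3),p)
E
```

```text
clock: 8.22
tcp_pos: [0.5344, 0.0094, 0.1491]
orientation: [-0.706, -0.01, 0.708, 0.011]
ft_force: [-0.3, -0.1, 0.3]
grip_width: 0.0128
[[-0.004 -0.001 -1.   ]
 [ 0.03  -1.     0.001]
 [-1.    -0.03   0.004]] [ 0.     0.315 -0.109  1.15   0.03  -3.14 ] [534.35225731   9.39816779 149.06461881]
clock: 8.35
tcp_pos: [0.5347, 0.0004, 0.1482]
orientation: [-0.706, -0.003, 0.708, 0.012]
ft_force: [-0.4, -0.6, 0.5]
grip_width: 0.0127
[[-0.004 -0.013 -1.   ]
 [ 0.022 -1.     0.013]
 [-1.    -0.022  0.004]] [-0.012  0.316 -0.109  1.149  0.022 -3.141] [5.34688351e+02 3.64459745e-01 1.48188408e+02]
```

```bash
python3 -m inch '[[0,20,0,0,0.85],[0,20,0,0,0.85]]'
python3 - <<'E'
from h import *
o,p,M=tool(); print(M.round(4),o['joint_positions'].round(3),p)
E
python3 -m inch '[[0,18,0,0,0.85]]'
python3 - <<'E'
from h import *
o,p,M=tool(); print(M.round(4),o['joint_positions'].round(3),p)
E
```

```text
clock: 8.6
tcp_pos: [0.5346, -0.0202, 0.147]
orientation: [-0.705, 0.013, 0.709, 0.017]
ft_force: [-0.1, -0.0, 0.8]
grip_width: 0.013
[[-0.0048 -0.0417 -0.9991]
 [ 0.0053 -0.9991  0.0417]
 [-1.     -0.0051  0.005 ]] [-0.041  0.318 -0.11   1.148  0.005 -3.141] [534.60377339 -20.18667464 147.00967895]
clock: 8.72
tcp_pos: [0.5343, -0.0297, 0.1469]
orientation: [-0.705, 0.02, 0.709, 0.019]
ft_force: [1.1, 0.7, -0.4]
grip_width: 0.0127
[[-0.0053 -0.0552 -0.9985]
 [-0.0019 -0.9985  0.0552]
 [-1.      0.0022  0.0051]] [-5.400e-02  3.190e-01 -1.090e-01  1.148e+00 -2.000e-03 -3.141e+00] [534.32003876 -29.69822223 146.8588768 ]
```

```bash
python3 -m inch '[[0,0,0,0.187,0.85],[0,0,0,0.187,0.85],[0,0,0,0.187,0.85],[0,0,0,0.187,0.85],[0,0,0,0.187,0.85],[0,0,0,0.187,0.85],[0,0,0,0.187,0.85],[0,0,0,0.187,0.85]]'; python3 -m inch '[[0,0,0,0.187,0.85],[0,0,0,0.187,0.85],[0,0,0,0.187,0.85],[0,0,0,0.187,0.85],[0,0,0,0.187,0.85],[0,0,0,0.187,0.85],[0,0,0,0.187,0.85],[0,0,0,0.187,0.85]]'
python3 - <<'E'
from h import *
plan(-60,60,110);o,p,M=tool(); print(M.round(4),o['joint_positions'].round(3),p)
E
```

```text
clock: 9.72
tcp_pos: [0.5343, -0.0294, 0.1468]
orientation: [-0.502, 0.498, 0.504, 0.495]
ft_force: [-0.2, -0.1, -0.1]
grip_width: 0.0131
clock: 10.72
tcp_pos: [0.5343, -0.0295, 0.1468]
orientation: [-0.032, 0.708, 0.031, 0.705]
ft_force: [0.7, -0.1, -0.6]
grip_width: 0.013
clock 10.725 tcp [534.3 -29.5 146.8] tcp jig [-46.2 -93.9] tool y heading deg 95.07 z heading 5.07 grip 0.013034116525160927 F [ 0.7 -0.1 -0.6]
shift tool xyz mm [ 36.7 154.2  -9.8]
[[-0.0052 -0.0884  0.9961]
 [-0.0016  0.9961  0.0884]
 [-1.     -0.0011 -0.0054]] [-0.054  0.319 -0.109  1.148 -0.002 -0.142] [534.34457184 -29.46519673 146.8481818 ]
```

```bash
python3 -m inch '[[0,0,0,0.025,0.85],[0,50,0,0,0.85],[10,50,0,0,0.85],[10,50,-10,0,0.85],[0,20,-4,0,0.85],[0,0,0,0,0.85]]'
python3 - <<'E'
from h import *
plan(-55,78,60);o,p,M=tool(); print(M.round(4))
shot('wrist','w2.png'); wristfit('w2.png')
E
```

```text
clock: 11.48
tcp_pos: [0.5081, 0.1404, 0.1267]
orientation: [-0.027, 0.708, 0.026, 0.705]
ft_force: [0.3, -0.0, 0.0]
grip_width: 0.013
clock 11.475 tcp [508.1 140.4 126.7] tcp jig [-61.7  77.2] tool y heading deg 94.32 z heading 4.32 grip 0.012956022700818574 F [ 0.3 -0.   0. ]
shift tool xyz mm [66.7  0.8  7. ]
[[-0.0053 -0.0754  0.9971]
 [-0.0015  0.9972  0.0753]
 [-1.     -0.0011 -0.0054]]
blue 37908 [555.2  65.6] [142.  259.5] 3.66 z [10.9 12.1 13.2] jig [-19.3  -0.4]
brass 934 [564.3 144.7] [38.  21.5] 4.06 z [32.  33.9 34.9] jig [-5.2 78. ]
steel 1151 [636.3 -23.7] [15.1 70.2] 5.29 z [22.1 25.9 27. ] jig [ 55.9 -94.6]
red 1783 [605.5 -32.5] [50.7 45.1] 3.11 z [22.2 26.  27.1] jig [  24.6 -101.5]
black 2600 [513.9 -28.8] [29.8 45.4] 4.98 z [29.7 34.  35.2] jig [-66.6 -91.9]
```

View pics/w2.png

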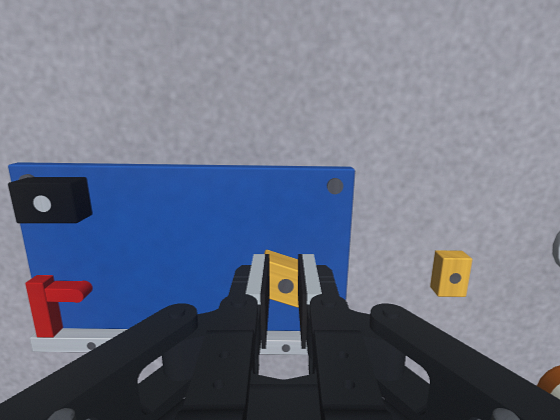

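```bash
python3 -m inch '[[40,0,6,0.011,0.85],[40,0,6,0,0.85],[22,0,0,0,0.85],[8,0,0,0,0.85],[0,0,0,0,0.85]]'
python3 - <<'E'
from h import *
plan(9,78,17)
E
```

```text
clock: 12.15
tcp_pos: [0.5201, 0.1393, 0.017]
orientation: [-0.021, 0.709, 0.02, 0.705]
ft_force: [-0.6, -0.3, -0.1]
grip_width: 0.0128
clock 12.15 tcp [520.1 139.3  17. ] tcp jig [-49.7  75.4] tool y heading deg 93.37 z heading 3.37 grip 0.012789237858880205 F [-0.6 -0.3 -0.1]
shift tool xyz mm [-0.3  2.9 58.7]
```

```bash
python3 -m inch '[[0,2,10,-0.005,0.85],[0,0,6,0,0.85],[0,0,6,0,0.85],[0,0,6,0,0.85],[0,0,6,0,0.85],[0,0,5,0,0.85],[0,0,5,0,0.85],[0,0,0,0,0.85]]'
python3 - <<'E'
from h import *
plan(9,78,17)
shot('wrist','w3.png'); 
E
python3 -c "
import cv2;i=cv2.imread('pics/w3.png');cv2.imwrite('pics/w3b.png',i)"
```

```text
clock: 13.15
tcp_pos: [0.5641, 0.1447, 0.0165]
orientation: [-0.023, 0.708, 0.022, 0.705]
ft_force: [1.2, 0.8, -0.5]
grip_width: 0.0128
clock 13.15 tcp [564.1 144.7  16.5] tcp jig [-5.5 78. ] tool y heading deg 93.65 z heading 3.65 grip 0.012835442334586347 F [ 1.2  0.8 -0.5]
shift tool xyz mm [-0.6 -0.  14.5]
```

View pics/w3.png

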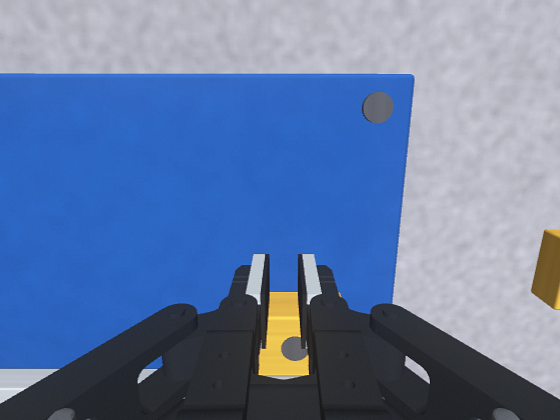

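```bash
python3 -m inch '[[0,0,4,0,0.85],[0,0,4,0,0.85],[0,0,3,0,0.85],[0,0,2,0,0.85],[0,0,1,0,0.85],[0,0,0,0,0.85]]'
python3 - <<'E'
from h import *
plan(9,78,17)
im,o=shot('top','t3.png'); i=im['img'][150:260,190:330,::-1]
cv2.imwrite('pics/t3c.png',cv2.resize(i,None,fx=5,fy=5,interpolation=cv2.INTER_CUBIC))
im,o=shot('scene','s3.png'); i=im['img'][170:290,220:370,::-1]
cv2.imwrite('pics/s3c.png',cv2.resize(i,None,fx=5,fy=5,interpolation=cv2.INTER_CUBIC))
E
```

```text
clock: 13.95
tcp_pos: [0.5777, 0.1456, 0.0164]
orientation: [-0.023, 0.709, 0.022, 0.705]
ft_force: [-0.8, 0.5, -0.1]
grip_width: 0.0129
clock 13.95 tcp [577.7 145.6  16.4] tcp jig [ 8.1 78. ] tool y heading deg 93.66 z heading 3.66 grip 0.012920999658840894 F [-0.8  0.5 -0.1]
shift tool xyz mm [-0.6 -0.   0.8]
```

View pics/s3c.png

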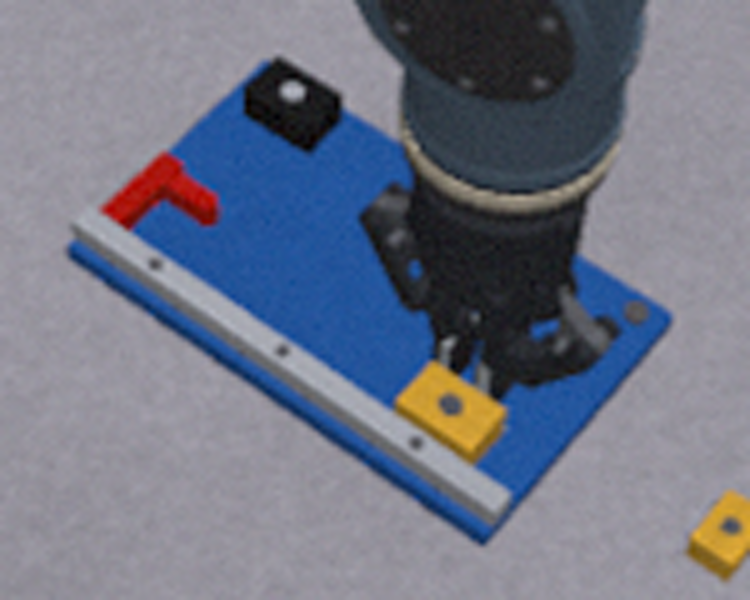

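```bash
python3 -m inch '[[0,0,1,0,0.85],[0,0,0,0,0.85]]'; python3 -m inch '[[0,0,1,0,0.85],[0,0,0,0,0.85]]';  python3 -m inch '[[0,0,1,0,0.85],[0,0,0,0,0.85]]'
```

```text
clock: 14.3
tcp_pos: [0.5783, 0.1456, 0.0164]
orientation: [-0.023, 0.709, 0.022, 0.705]
ft_force: [-3.8, 0.6, 2.2]
grip_width: 0.0128
clock: 14.55
tcp_pos: [0.5783, 0.1457, 0.0163]
orientation: [-0.023, 0.709, 0.022, 0.704]
ft_force: [-10.9, -0.9, 7.7]
grip_width: 0.0131
clock: 14.8
tcp_pos: [0.5784, 0.1457, 0.0162]
orientation: [-0.023, 0.71, 0.022, 0.704]
ft_force: [-17.2, -1.6, 13.8]
grip_width: 0.0131
```

```bash
python3 -m inch '[[0,0,-8,0,0.85],[0,0,-25,0,0.85],[-40,0,-15,0,0.85],[-50,0,0,0,1],[0,40,0,0,1],[0,20,0,0,1],[0,0,0,0,1]]'
python3 - <<'E'
from h import *
plan(32,120,17)
shot('wrist','w4.png'); wristfit('w4.png')
E
```

```text
clock: 15.68
tcp_pos: [0.5289, 0.2036, 0.106]
orientation: [-0.024, 0.709, 0.023, 0.705]
ft_force: [-0.2, -0.8, -0.3]
grip_width: -0.0001
clock 15.675 tcp [528.9 203.6 106. ] tcp jig [-36.8 139. ] tool y heading deg 93.77 z heading 3.77 grip -0.00013462607386456943 F [-0.2 -0.8 -0.3]
shift tool xyz mm [ 88.6 -19.1  69.3]
blue 45799 [553.7  89.6] [141.2 212.2] 3.69 z [11.  12.1 13.2] jig [-19.4  23.7]
brass 772 [594.5 151.6] [12.7 43.8] 2.87 z [30.  33.7 34.8] jig [25.3 83. ]
steel 2538 [632.3  52. ] [ 15.6 111.4] 3.81 z [22.1 26.  27.1] jig [ 56.8 -18.8]Traceback (most recent call last):
  File "<stdin>", line 3, in <module>
  File "h.py", line 51, in wristfit
    red=roi&((h<8)|(h>172))&(s>150)&(P[...,2]>.021); rep('red',red)
                                                     ~~~^^^^^^^^^^^
  File "h.py", line 41, in rep
    m=biggest(m)
  File "h.py", line 19, in biggest
    return l==1+np.argmax(s[1:,4])
                ~~~~~~~~~^^^^^^^^^
    return _wrapfunc(a, 'argmax', axis=axis, out=out, **kwds)
    return bound(*args, **kwds)
ValueError: attempt to get argmax of an empty sequence
```

View pics/w4.png

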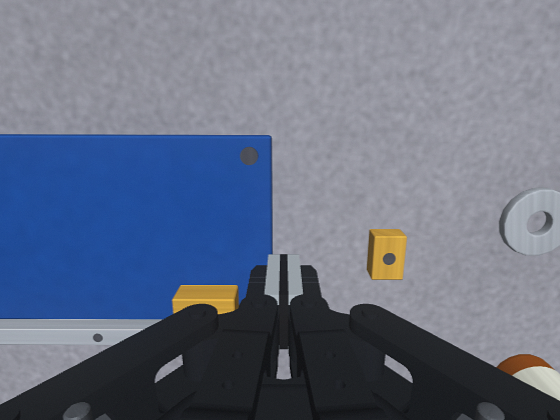

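```bash
sed -i 's/^    return l==1+np.argmax.*/    return l==1+np.argmax(s[1:,4]) if n>1 else np.zeros(m.shape,bool)/; s/^        r=rectfit(P,m); print/        if not m.any(): print(n,"none"); return None,None\n        r=rectfit(P,m); print/' h.py
cat >> h.py <<'E'
def camfit(n,fn,crop):
    im,o=shot(n,fn); P=cloud(im); hsv=cv2.cvtColor(im['img'],cv2.COLOR_RGB2HSV)
    h,s,v=[hsv[...,i].astype(int) for i in range(3)]
    j=(P[...,:2]*1000-JO); c_,s_=math.cos(JY),math.sin(JY); jx=c_*j[...,0]+s_*j[...,1]; jy=-s_*j[...,0]+c_*j[...,1]
    m=biggest((h>15)&(h<32)&(s>120)&(P[...,2]>.028)&(P[...,2]<.045)&(abs(jy)<125)&(jx>-90)&(jx<60))
    r=rectfit(P,m); print(n,m.sum(),np.round(r[0],1),np.round(r[1],1),round(r[2],2),'jig',w2j(r[0]).round(1))
    a,b,c,d=crop; i=im['img'][a:b,c:d,::-1]; cv2.imwrite('pics/c_'+fn,cv2.resize(i,None,fx=5,fy=5,interpolation=cv2.INTER_CUBIC))
E
python3 - <<'E'
from h import *
camfit('scene','s4.png',(170,290,220,370))
E
```

```text
scene 192 [607.1 154.4] [29.7 44.1] 4.2 jig [38.1 85. ]
```

View pics/c_s4.png

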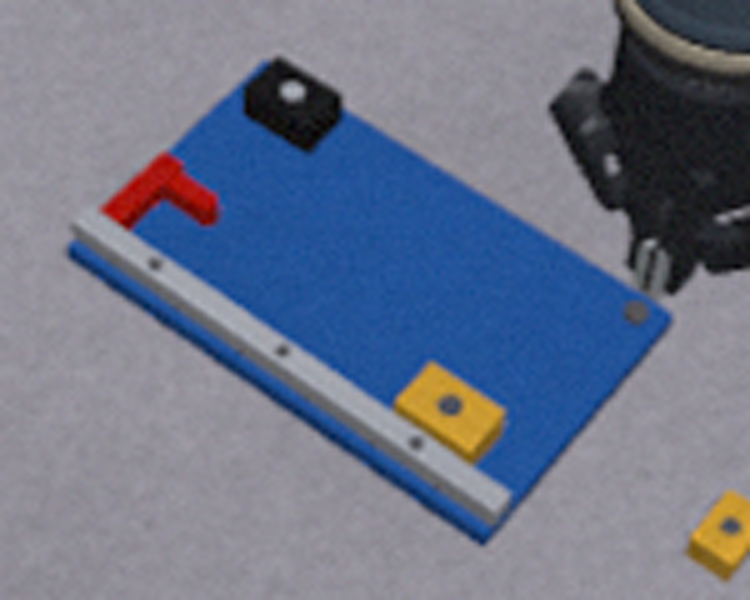

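```bash
python3 -m inch '[[0,-5,35,0,1],[20,-4,35,0,1],[40,0,0,0,1],[20,0,0,0,1],[0,0,0,0,1]]'
python3 - <<'E'
from h import *
plan(33,122,16.5)
E
```

```text
clock: 16.4
tcp_pos: [0.5981, 0.1966, 0.0244]
orientation: [-0.023, 0.71, 0.021, 0.704]
ft_force: [-0.1, 0.2, 0.5]
grip_width: -0.0005
clock 16.4 tcp [598.1 196.6  24.4] tcp jig [ 31.8 127.6] tool y heading deg 93.6 z heading 3.6 grip -0.000489518812598637 F [-0.1  0.2  0.5]
shift tool xyz mm [ 7.9 -5.6  1.3]
```

```bash
python3 -m inch '[[8,0,0,0,1],[0,-4,0,0,1],[0,-3,0,0,1],[0,-3,0,0,1],[0,-3,0,0,1],[0,0,0,0,1]]'
python3 - <<'E'
from h import *
plan(33,-51.5,16.5)
shot('wrist','w5.png')
camfit('scene','s5.png',(170,290,220,370))
E
```

```text
clock: 17.15
tcp_pos: [0.6003, 0.185, 0.0184]
orientation: [-0.023, 0.708, 0.022, 0.705]
ft_force: [-0.3, 0.4, 0.1]
grip_width: 0.0002
clock 17.15 tcp [600.3 185.   18.4] tcp jig [ 33.2 115.9] tool y heading deg 93.65 z heading 3.65 grip 0.00023933478707099687 F [-0.3  0.4  0.1]
shift tool xyz mm [   2.1 -167.4   -0.2]
scene 152 [607.5 152.4] [28.7 44. ] 0.99 jig [38.4 82.9]
```

View pics/c_s5.png

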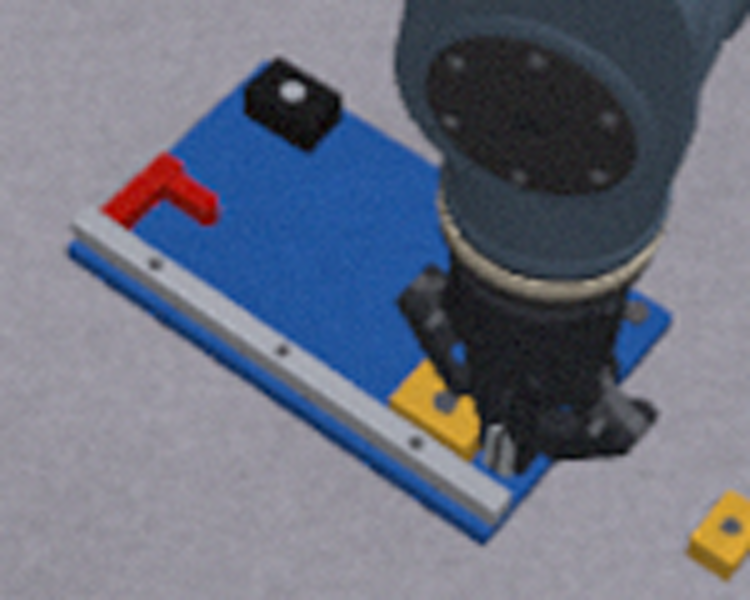

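```bash
python3 -m inch '[[1,-5,0.1,0,1],[0.5,-6,0.1,0,1],[0,-6,0.1,0,1],[0,-6,0.1,0,1],[0,-6,0.1,0,1],[0,-6,0.1,0,1],[0,-5,0.1,0,1],[0,0,0,0,1]]'
python3 - <<'E'
from h import *
plan(33,-51.5,16.5)
camfit('scene','s6.png',(170,290,220,370))
E
```

```text
clock: 18.25
tcp_pos: [0.6036, 0.1446, 0.0168]
orientation: [-0.023, 0.708, 0.022, 0.705]
ft_force: [-0.2, -0.7, 0.5]
grip_width: -0.0
clock 18.25 tcp [603.6 144.6  16.8] tcp jig [34.  75.4] tool y heading deg 93.63 z heading 3.63 grip -4.300785573891533e-05 F [-0.2 -0.7  0.5]
shift tool xyz mm [   0.5 -126.9   -0.9]
scene 138 [610.5 111. ] [26.4 43.1] 4.18 jig [38.7 41.4]
```

View pics/c_s6.png

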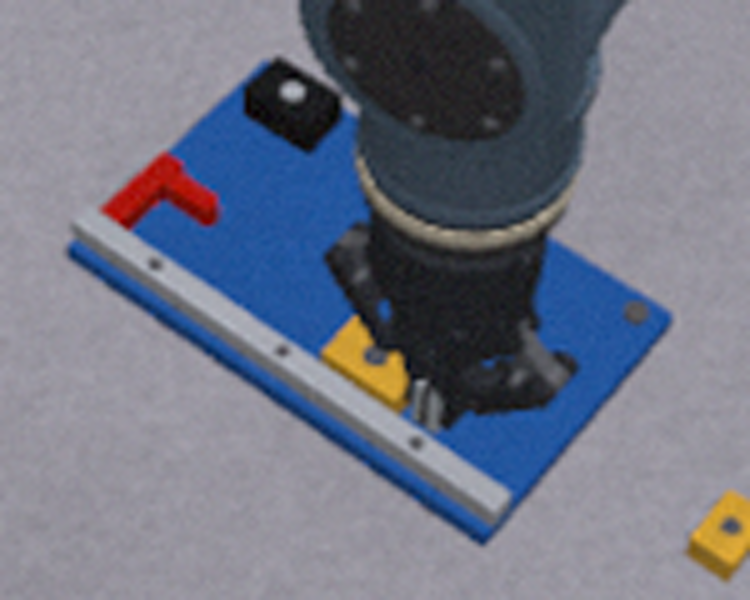

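```bash
python3 -m inch '[[0,-6,0.1,0,1],[0,-6,0,0,1],[0,-6,0.1,0,1],[0,-6,0,0,1],[0,-6,0.1,0,1],[0,-6,0,0,1],[0,-5,0.1,0,1],[0,0,0,0,1]]'
python3 - <<'E'
from h import *
plan(33,-51.5,16.5)
camfit('scene','s7.png',(170,290,220,370))
E
```

```text
clock: 19.3
tcp_pos: [0.6064, 0.1038, 0.0168]
orientation: [-0.023, 0.709, 0.022, 0.705]
ft_force: [0.2, 0.3, -0.1]
grip_width: 0.0002
clock 19.3 tcp [606.4 103.8  16.8] tcp jig [34.2 34.5] tool y heading deg 93.63 z heading 3.63 grip 0.00024362943429296488 F [ 0.2  0.3 -0.1]
shift tool xyz mm [  0.4 -86.   -1.2]
scene 128 [614.3  71. ] [24.5 43.6] 1.61 jig [40.   1.2]
```

View pics/c_s7.png

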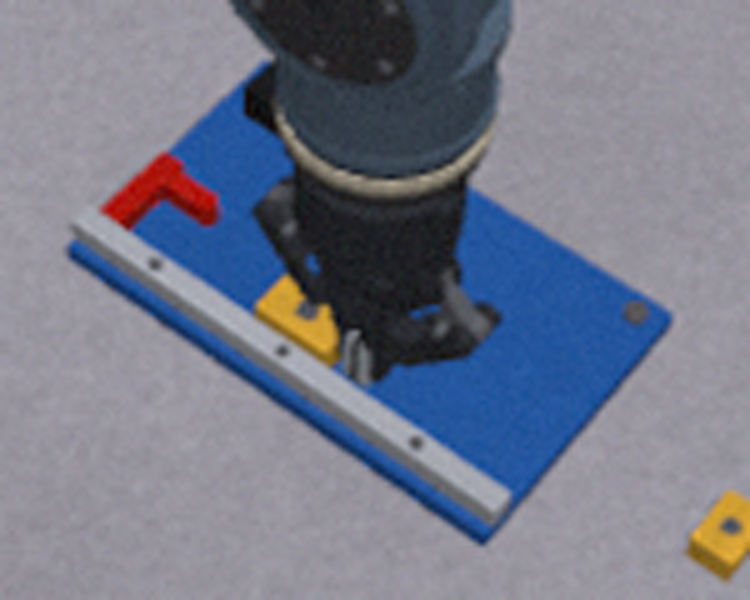

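```bash
python3 -m inch '[[0,-6,0.1,0,1],[0,-6,0.1,0,1],[0,-6,0.1,0,1],[0,-6,0.1,0,1],[0,-6,0.1,0,1],[0,-6,0.1,0,1],[0,-4,0.1,0,1],[0,0,0,0,1]]'
python3 - <<'E'
from h import *
plan(33,-51.5,16.5)
camfit('scene','s8.png',(160,280,210,360))
shot('wrist','w8.png')
E
```

```text
clock: 20.35
tcp_pos: [0.6099, 0.0639, 0.0169]
orientation: [-0.023, 0.708, 0.022, 0.705]
ft_force: [0.3, -0.3, 1.5]
grip_width: 0.0003
clock 20.35 tcp [609.9  63.9  16.9] tcp jig [35.1 -5.5] tool y heading deg 93.63 z heading 3.63 grip 0.00029552679994128536 F [ 0.3 -0.3  1.5]
shift tool xyz mm [  0.5 -46.   -2.1]
scene 112 [619.3  29.8] [45.9 23.2] 83.33 jig [ 42.3 -40.2]
```

View pics/c_s8.png

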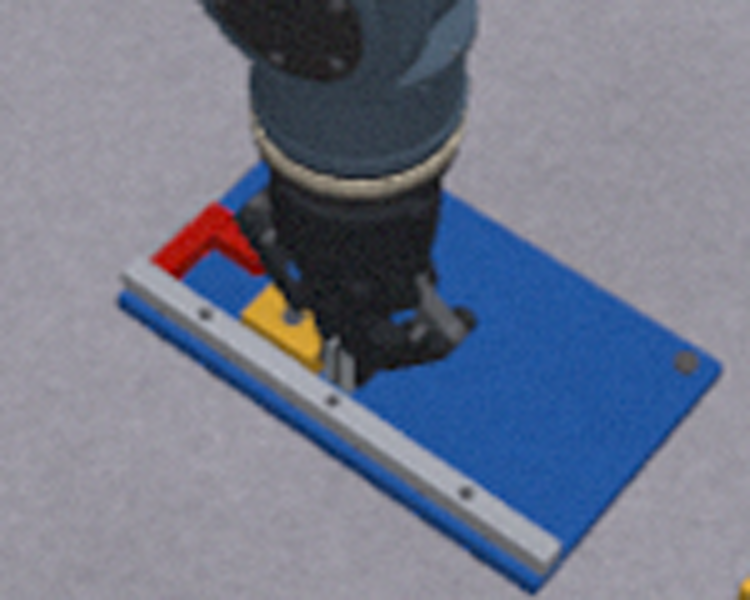

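View pics/w8.png

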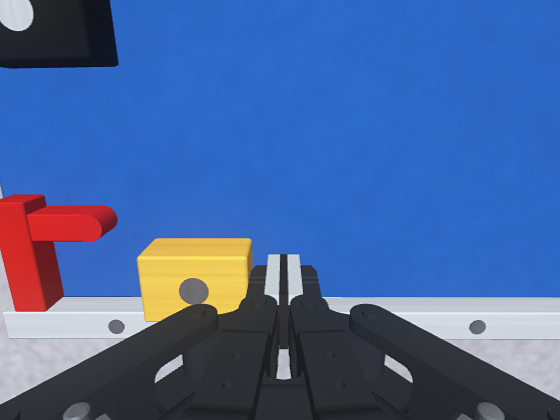

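```bash
python3 -m inch '[[0,-5,0.05,0,1],[0,-5,0.05,0,1],[0,-5,0.05,0,1],[0,-5,0.05,0,1],[0,0,0,0,1]]'
python3 - <<'E'
from h import *
plan(35,-51.5,16.5)
shot('wrist','w9.png')
E
```

```text
clock: 21.08
tcp_pos: [0.6111, 0.0439, 0.0168]
orientation: [-0.023, 0.709, 0.022, 0.705]
ft_force: [-0.0, -0.6, -0.2]
grip_width: 0.0
clock 21.075 tcp [611.1  43.9  16.8] tcp jig [ 35.1 -25.5] tool y heading deg 93.62 z heading 3.62 grip 3.904259456321821e-05 F [-0.  -0.6 -0.2]
shift tool xyz mm [  0.4 -26.   -0. ]
```

View pics/w9.png

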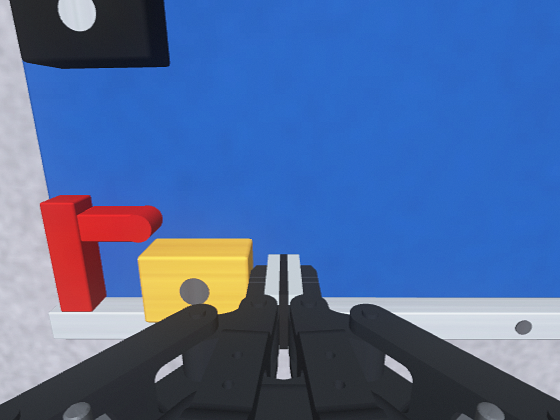

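The spacer (centre at pixel 195,290) is square to the rail and entering the pocket below the lip tip (155,220).

```bash
python3 -m inch '[[0,-5,0,0,1],[0,-5,0,0,1],[0,-5,0,0,1],[0,-4,0,0,1],[0,-3,0,0,1],[0,0,0,0,1]]'
python3 -m inch '[[0,-1.5,0,0,1],[0,0,0,0,1]]'
python3 - <<'E'
from h import *
plan(35,-51.5,16.5)
shot('wrist','w10.png')
E
```

```text
clock: 21.88
tcp_pos: [0.6125, 0.0222, 0.0169]
orientation: [-0.023, 0.709, 0.022, 0.705]
ft_force: [0.2, 0.0, 0.6]
grip_width: -0.0
clock: 22.12
tcp_pos: [0.6126, 0.021, 0.0169]
orientation: [-0.023, 0.709, 0.022, 0.705]
ft_force: [-0.1, 0.2, -0.8]
grip_width: -0.0
clock 22.125 tcp [612.6  21.   16.9] tcp jig [ 35.1 -48.5] tool y heading deg 93.66 z heading 3.66 grip -4.210975623591599e-05 F [-0.1  0.2 -0.8]
shift tool xyz mm [ 0.4 -3.  -0.1]
```

View pics/w10.png

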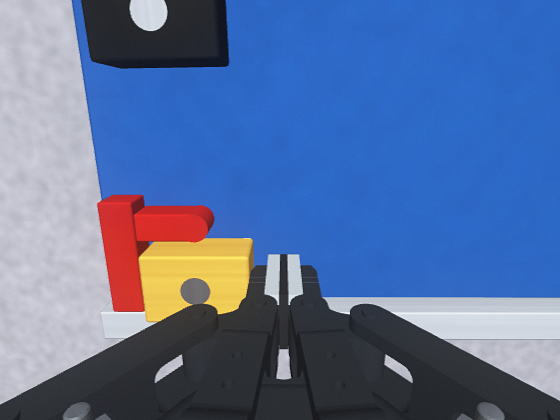

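Nearly at the stop; 1 mm steps, watching the force.

```bash
python3 -m inch '[[0,-1,0,0,1],[0,0,0,0,1]]'
python3 -m inch '[[0,-1,0,0,1],[0,0,0,0,1]]'
python3 -m inch '[[0,-1,0,0,1],[0,0,0,0,1]]'
```

```text
clock: 22.42
tcp_pos: [0.6127, 0.0201, 0.0169]
orientation: [-0.023, 0.709, 0.022, 0.705]
ft_force: [0.3, 0.0, 0.3]
grip_width: -0.0001
clock: 22.68
tcp_pos: [0.6127, 0.019, 0.0169]
orientation: [-0.023, 0.709, 0.022, 0.705]
ft_force: [0.1, 0.7, 1.4]
grip_width: -0.0001
clock: 22.92
tcp_pos: [0.6128, 0.018, 0.0169]
orientation: [-0.023, 0.709, 0.022, 0.705]
ft_force: [0.2, -0.5, 0.5]
grip_width: -0.0
```

```bash
python3 -m inch '[[0,-1,0,0,1],[0,0,0,0,1]]'
python3 -m inch '[[0,-1,0,0,1],[0,0,0,0,1]]'
```

```text
clock: 23.18
tcp_pos: [0.6128, 0.0176, 0.0169]
orientation: [-0.023, 0.709, 0.023, 0.705]
ft_force: [0.2, 5.8, 1.1]
grip_width: -0.0001
clock: 23.42
tcp_pos: [0.6128, 0.0175, 0.017]
orientation: [-0.022, 0.709, 0.023, 0.705]
ft_force: [-0.7, 12.6, 1.3]
grip_width: -0.0
```

```bash
python3 -m inch '[[0,6,0,0,1],[0,30,0,0,1],[-40,30,0,0,1],[-60,0,-10,0,1],[-30,0,-50,0,1],[0,0,-50,0,1],[0,0,0,0,1]]'
python3 - <<'E'
from h import *
plan(35,-51.5,16.5)
shot('wrist','w11.png'); wristfit('w11.png')
camfit('scene','s11.png',(160,280,210,360))
camfit('top','t11.png',(150,260,190,330))
E
```

```text
clock: 24.3
tcp_pos: [0.4964, 0.0748, 0.1477]
orientation: [-0.023, 0.709, 0.022, 0.704]
ft_force: [0.8, 0.2, -0.2]
grip_width: -0.0001
clock 24.3 tcp [496.4  74.8 147.7] tcp jig [-77.4  12.5] tool y heading deg 93.67 z heading 3.67 grip -0.000134088139835404 F [ 0.8  0.2 -0.2]
shift tool xyz mm [130.6 -63.8 113.2]
blue 30497 [548.7  65.4] [130.  259.4] 3.4 z [10.8 12.  13.1] jig [-25.9  -0.1]
brass 311 [602.2 -29.3] [12.1 29. ] 30.54 z [29.7 33.6 35. ] jig [ 21.5 -98.1]
steel 48 [634.8  83.2] [6.  8.1] 4.01 z [24.8 25.7 26.9] jig [61.2 12.1]
red 1173 [603.2 -32.9] [45.4 43.7] 2.68 z [22.5 26.  27. ] jig [  22.3 -101.7]
black 2032 [513.9 -28.9] [30.1 44.3] 4.86 z [30.2 34.  35.2] jig [-66.6 -92. ]
scene 173 [616.8 -14.5] [29.9 44.9] 1.52 jig [ 37.  -84.3]
top 130 [614.4 -21.1] [28.5 33.7] 4.61 jig [ 34.2 -90.7]
```

View pics/c_s11.png

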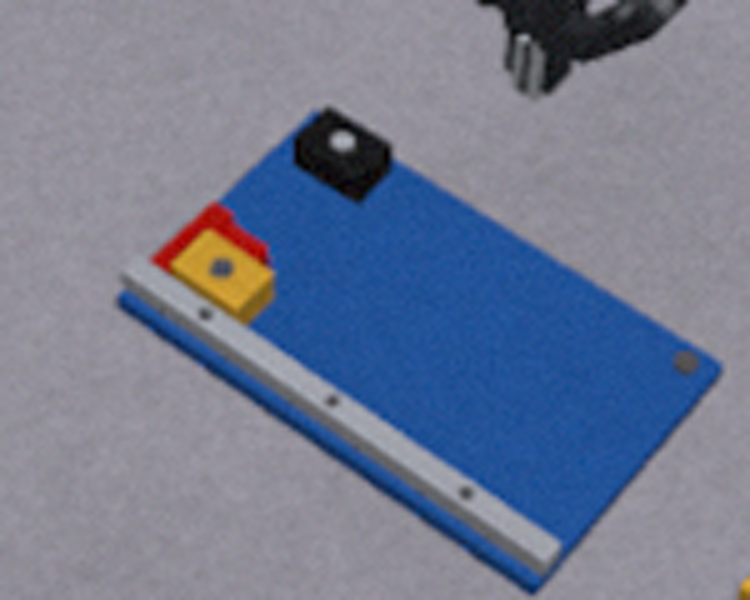

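View pics/w11.png

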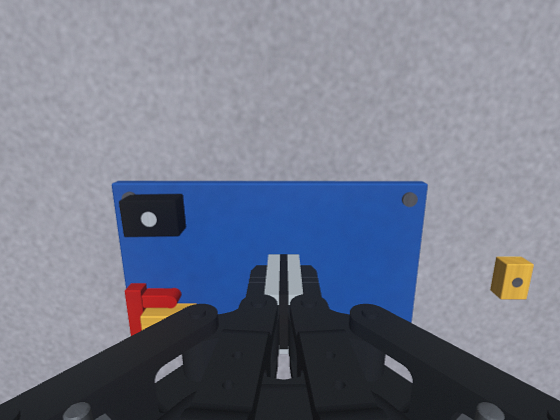

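View pics/c_t11.png

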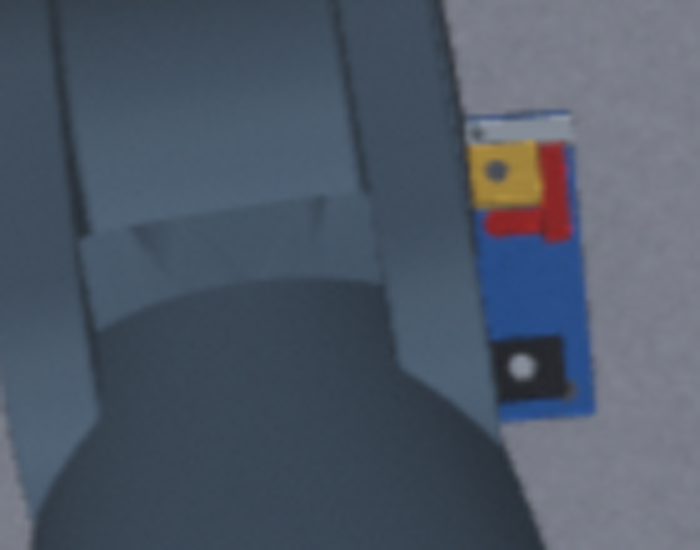

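```bash
python3 -m inch '[[0,0,40,0,1],[0,-10,40,0,1],[20,0,20,0,1],[10,0,0,0,1],[0,0,0,0,1]]'
python3 - <<'E'
from h import *
plan(35,-51.5,16.5)
shot('wrist','w12.png'); im,P=wristfit('w12.png')
E
```

```text
clock: 25.08
tcp_pos: [0.5993, 0.0714, 0.1159]
orientation: [-0.023, 0.709, 0.022, 0.704]
ft_force: [-0.5, -0.4, 0.7]
grip_width: -0.0002
clock 25.075 tcp [599.3  71.4 115.9] tcp jig [25.   2.6] tool y heading deg 93.66 z heading 3.66 grip -0.00024408543825760908 F [-0.5 -0.4  0.7]
shift tool xyz mm [ 99.4 -54.   10.7]
blue 65428 [554.9  65.9] [140.8 259.5] 3.71 z [10.9 12.  13.1] jig [-19.7  -0. ]
brass 2539 [614.8 -18.1] [30.5 44.5] 3.37 z [31.9 34.  35.1] jig [ 34.8 -87.7]
steel 6249 [630.8  71. ] [ 15.3 260.3] 3.77 z [23.3 25.9 27. ] jig [56.4  0.3]
red 1978 [605.7 -32.8] [50.  44.6] 3.53 z [23.8 26.1 27.2] jig [  24.8 -101.8]
black 3575 [514.4 -28.9] [29.7 44.4] 4.06 z [32.4 34.1 35.2] jig [-66.1 -92.1]
```

View pics/w12.png

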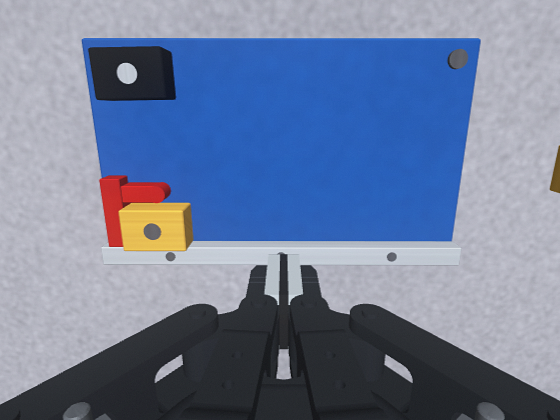

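```bash
python3 -m inch '[[-30,0,0,0,1],[-10,0,0,0,1],[0,0,0,0,1]]'; python3 -c "
from rig import manip
print(manip.sign_off())"
```

```text
clock: 25.5
tcp_pos: [0.6005, 0.0716, 0.1579]
orientation: [-0.023, 0.708, 0.022, 0.706]
ft_force: [0.1, -1.3, -0.4]
grip_width: 0.0003
the job is handed in; nothing more can be done
None
```

The brass spacer is home in the corner pocket, against both the rail and the red end stop. I handed the job in at about 25.5 s of the 58 s allowed.

**What I did:**
- I pushed the spacer square against the rail about 170 mm short of the seat, with the fingers slightly open. I stopped at about 17 N sideways, with about 14 N vertical on the wrist.
- I then closed the fingers and slid it along the rail from its end face. The fingers met the end stop at about 12.6 N.
- I backed off and raised the fingers to about 158 mm before handing in.

**Final checks:**
- **Position:** the wrist camera puts the spacer at (34.8, −87.7) mm in the jig's frame, against a seat of (35, −88).
- **Squareness:** its turn is about 0.3° off the jig's, within what the measurement can tell.
- **Flat on the plate:** its top is at 34 mm, so it is neither lifted nor tipped.
- **Black spacer:** it measures the same as before, within about 1 mm.

**What disagreed:**
- The scene camera read 2 to 4 mm off, at (37.0, −84.3). It also read about 3 mm high in x while the spacer was pressed against the rail.
- The top camera's view was half hidden by the arm.
- I did not re-measure the tubes, bolt, flange, oil bottle or driver at the end, but the arm was never moved down near them.

On the way in, the last joint hit its range limit and left the tool tilted about 2°. I removed that, by running the joint against its other limit, before touching anything.

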